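# Change the photometer to the green filter behind a closed shutter

### The job

Change the filter photometer over to its green filter with the shutter closed, so that the photocell never sees the light while the wheel turns: push the red-pinned shutter lever round to fully closed, push the wheel round by its spokes until the green filter clicks home in the beam under the photocell head, and only then push the shutter lever back to fully open. Everything is done by pushing with a finger, and the photometer and all other things on the bench must stay where they stand.

Things in the scene. Friction and masses are not known exactly. Their poses are not given: they have to be found in the camera images.
- photometer: filter photometer, a loose 4 kg instrument on rubber feet; it slides at about 20 N. Origin under its feet below the wheel's axle, z up, +x to the instrument's back. In this frame: light grey base plate x -75..136, y -70..70, z 5..22 mm; light grey photocell head x 26..136, y -29..29, z 80..116 mm, on a dark column x 106..136 mm
- filter_wheel (a joint): angle of the filter wheel about its vertical axle, rad, endless; 0 (or a multiple of 6.283) has green in the beam; grows counter-clockwise from above. A spring shoe on the hub's flats gives six click positions 60 degrees apart: let go within about 20 degrees of one, the wheel turns home by itself; to pass the hump between two takes about 1 N on a spoke
- wheel_axle (a point): centre of the filter wheel's disc on its axle, 58 mm above the breadboard. Black disc, radius 56 mm, 6 mm thick; brass hexagon hub rising 20 mm above this point. Six round filters 60 degrees apart on a circle of 41 mm radius: counter-clockwise from green they are yellow, red, clear, violet, blue
- spoke_ball (a point): centre of the black ball (15 mm) on the end of the spoke next counter-clockwise of the green filter, 95 mm from the axle, 58 mm above the breadboard. Six such radial steel spokes, 8.4 mm thick, level with the disc, run out from the rim 60 degrees apart, midway between the filters (30, 90, 150.. degrees from green)
- green_filter (a point): centre of the top face of the green filter (22 mm across), 41 mm from the axle, 63 mm above the breadboard; turns with the wheel
- beam (a point): point in the beam under the photocell head, on the instrument's +x axis 41 mm from the axle, 63 mm above the breadboard, where the green filter's centre must come
- shutter (a joint): angle of the shutter lever, rad: 0 fully closed (its stop, lever swung to the instrument's front), 0.95 fully open (other stop, lever swung to its back); grows counter-clockwise from above. Its black blade under the head covers the beam when closed and sticks out on the head's right when open. The lever stays where it is left and takes about 1 N at the pin
- lever_pivot (a point): the shutter lever's vertical pivot, under the head at x 90, y -17 mm in the photometer's frame; the flat lever arm, 11 mm wide, lies 74 to 77 mm above the breadboard
- lever_pin (a point): centre of the top of the upright red finger pin on the shutter lever's end, 90 mm from the pivot, on the right of the head; pin 12.4 mm thick, 77 to 108 mm above the breadboard; in the photometer's frame at x 32, y -86 mm when closed (there it stands above the circle of the spoke balls) and x 112, y -104 mm when open
- breadboard: dark grey optical breadboard with a grid of holes, 390 x 470 mm, fixed on the table; its top, on which the photometer stands, is 45 mm above the table; origin at the middle of its underside
- dmm_1: black hand-held multimeter, 133 x 68 x 33 mm, lying flat on the table top beside the flat-bed recorder; origin at the middle of its underside; a bystander
- dmm_2: black hand-held multimeter, 133 x 68 x 33 mm, lying flat on the table top in front of the black amplifier; origin at the middle of its underside; a bystander
- spare_00_res: clear and white plug-in resistor block, 18 x 34 x 32 mm, on the breadboard's front right corner; origin at the middle of its underside; a bystander
- spare_02_cap: white plug-in block with a blue upright capacitor, 17 x 34 x 40 mm, on the breadboard's front left part; origin at the middle of its underside; a bystander
- spare_03_lamp: plug-in lamp block with a small white lamp, 18 x 34 x 46 mm, on the table top right of the breadboard; origin at the middle of its underside; a bystander
- spare_04_jump: black bridging plug, 9 x 28 x 17 mm, on the breadboard's right part; origin at the middle of its underside; a bystander
- bnc_tee: grey metal T connector, 28 x 30 x 15 mm, on the breadboard's front left part; origin at the middle of its underside; a bystander

How it is judged:
On the way, in this order (a step that is already met when the one before it is completed fails the run):
1. the shutter is fully closed (value of joint shutter below 0.1 rad), for 0.2 s.
2. with the shutter closed, the green filter rests in the beam (value of joint shutter below 0.1 rad and horizontal distance between green_filter and beam below 0.004 m and velocity of joint filter_wheel between -0.1 and 0.1 rad/s), for 0.2 s.
3. the shutter is fully open again with the green filter in the beam (value of joint shutter above 0.82 rad and horizontal distance between green_filter and beam below 0.004 m), for 0.2 s.
At the end, for the whole second after the job is handed in: green filter within 4 mm of the beam's centre and the wheel at rest, shutter lever past 0.82 rad (fully open is 0.95), photometer flat on the breadboard within 12 mm of where it stood (all of step 3 and velocity of joint filter_wheel between -0.1 and 0.1 rad/s and distance of photometer from where it was at the start of the episode below 0.012 m and angle between photometer's own z axis and vertical below 0.03 rad); the robot touches nothing.
It fails at once if the shutter is open while the wheel has been turned away from its first filter and the green one is not in the beam (value of joint shutter above 0.2 rad and horizontal distance between green_filter and beam above 0.008 m and distance of green_filter from where it was at the start of the episode above 0.036 m).
It fails at once if the photometer is shoved, lifted or carried more than 12 mm (distance of photometer from where it was at the start of the episode above 0.012 m).
It fails at once if a bystander on the bench is moved more than 20 mm (distance of any of dmm_1, dmm_2, spare_00_res, spare_02_cap, spare_03_lamp, spare_04_jump, bnc_tee from where it was at the start of the episode above 0.02 m).
It also fails if it takes over 67 s, if anything falls off the work surface, if the arm or the gripper's body presses on something with over 40 N, if the wrist force passes 120 N, or if a joint passes its speed limit or range.

### The arm

A 6-joint arm with a two-finger parallel gripper is mounted at the origin on a cart in front of the work surface, level with it; the furniture and walls round the work are solid. World frame = base frame: x ahead of the robot, y to its left, z up, the work surface at z = 0. Lengths are in m, angles in rad, forces in N, time in s.
With the tool pointing down it reaches from about 0.35 to 0.725 m from the base axis. Payload 4.3 kg.
Tool frame: the origin (TCP) lies where the fingers leave the gripper's body, on its centre line; the fingertips stand arm.tips_ahead ahead of it and the grasp point (between the pads) lies 54 mm ahead of it (arm.tips_ahead is the distance from the TCP to the fingertips, in m); z points along the fingers, y is the line along which they close (so a half turn about z gives the same grasp; the last joint's range is limited). The gripper opens to 85 mm and grips with 20 to 120 N. Pads are 22 mm wide; open, the fingers measure 114 mm over their backs; the gripper's body (76 mm by 85 mm) begins 54 mm behind the grasp point. The pads swing forward as they close: fully open they stand 13 mm farther back than shut.
Start: joints at [0.997, 0.377, 0.081, 1.274, 0, 1.46], TCP at [0.257, 0.514, 0.304] pointing down, gripper open.
Joint ranges: [-2.72, 2.72], [-0.84, 1.66], [-1.02, 1.22], [-1.77, 2.12], [-1.37, 1.28], [-3.14, 3.14]. Speed limits (rad/s): [2.57, 2.57, 3.14, 3.14, 3.14, 3.14].

### API

Orientations are given as a 3x3 rotation matrix whose columns are the frame's x, y, z axes.
In Python, from workcell import telemetry, optics, job, arm gives the robot as it stands.
- The arm moves only by the tool servo_tool, never from a script. Its argument "moves" is a list of rows, each an object of numbers: "x", "y", "z": the shift along the tool's x, y, z in mm; "wx", "wy", "wz": the turn, a rotation vector about the tool's x, y, z in degrees; "jaw": the closure, from 0 (fully open) to 1 (shut). In form: [{"x": .., "y": .., "z": .., "wx": .., "wy": .., "wz": .., "jaw": ..}, ...]. A call has 1 to 12 rows; each row is the pose to reach, as a shift and turn from the pose commanded when the call began, along the tool's axes at that moment; what a row does not reach only later rows make up. A row lasts 1/8 s, in which the tool goes at most 62.5 mm and 10.7 degrees, less where a joint would pass 70% of its speed; a pose out of reach is approached as far as the arm can. A call with a gripper value outside its range is refused whole. The fingers move at their own pace and stop on an object; the grip force is fixed at half the most. Time passes only in rows, so rows that repeat a pose let the fingers close. It gives the time, the measured TCP pose, the force, the opening and the grip force at its end, in the units of the state.
- telemetry.sense(): the state, without advancing time (a new reading comes with each control period).
- optics.snapshot(name): name is "side" or "top" or "wrist"; returns the picture (420x560x3 uint8, red, green, blue); there is no depth.
- optics.get_calibration(name): a dict with "vertical_fov" (degrees; the focal length in pixels is half the picture's height over the tangent of half this angle, whatever the lens; pixels are square), "cx", "cy" (the principal point, pixels), "world_to_cam" (4x4, takes a point from world to camera coordinates). Camera axes: x right, y down, z forward; pixel columns grow to the right and rows downward; lengths in m; the calibration is good to about 2 mm. The wrist camera is an equidistant fisheye: a pixel r from the principal point sees the ray r / f radians off the axis. A picture is of the moment at which its call begins: read the wrist's pose just before it. get_calibration takes no time and is no camera call; for the wrist camera it gives the pose at the moment of the call.
- job.close_job(): hands the job in; it is judged then, once.
The state is a dict: "t": time; "q": joint angles; "qvel": joint speeds; "joint_torque": joint torques, N m; "position": TCP position; "orientation": TCP orientation; "ft_force": force on the tool from outside, world axes, zero at the start; "moment": the same for the moment, N m; "finger_gap": finger opening in m; "gripper_force": force on a finger pad.
Only numpy, scipy, OpenCV 4.12 (cv2) and the standard library are available. Lean on these libraries where they do the work, as an engineer would, in place of code of your own. Each camera call takes 0.05 s, during which the arm holds its last target. There are 200 camera calls.

## Working session

There is one attempt and no reset: what is moved stays moved. The work goes in short steps, Python scripts to look and compute and a tool call to move; the robot and the scene stay as the last step left them, time stands still between calls to the robot, and variables do not carry over. Pictures are saved under pics/ and viewed, at most 10 in all, crops included, and the job is handed in when it is done.

Besides the shell and the picture viewer there is one more tool, called after "Emit:" in YAML: its name, and indented under it one key for each argument. servo_tool: Moves the arm, as the interface text tells. Its arguments: {"type":"object","properties":{"moves":{"type":"array","items":{"type":"object","properties":{"x":{"type":"number"},"y":{"type":"number"},"z":{"type":"number"},"wx":{"type":"number"},"wy":{"type":"number"},"wz":{"type":"number"},"jaw":{"type":"number"}}}}},"required":["moves"]}

```bash
mkdir -p pics
python3 - <<'E'
from workcell import telemetry, optics, job, arm
import cv2
s=telemetry.sense();print(s['t'],s['position'],s['orientation'],arm.tips_ahead,s['finger_gap'])
for n in("top","side"):
    cv2.imwrite(f"pics/{n}0.png",cv2.resize(optics.snapshot(n)[:,:,::-1],(800,600),interpolation=cv2.INTER_CUBIC))
    c=optics.get_calibration(n);print(n,c)
E
```

```text
0.0 [0.25692858 0.51384095 0.30292509] [[-8.94375983e-01  4.47314449e-01 -1.17694362e-03]
 [ 4.47315913e-01  8.94374334e-01 -1.73912035e-03]
 [ 2.74694498e-04 -2.08189308e-03 -9.99997795e-01]] 0.0726 0.08496901874512315
top {'vertical_fov': 53.56344647451419, 'cx': 283.7316485983934, 'cy': 208.70103164693356, 'world_to_cam': array([[-0.00280318, -0.99998991,  0.00351038, -0.05640845],
       [-0.97227482,  0.00190464, -0.23383339,  0.50519704],
       [ 0.23382434, -0.00406853, -0.97227035,  0.90372943],
       [ 0.        ,  0.        ,  0.        ,  1.        ]])}
side {'vertical_fov': 55.59537195897189, 'cx': 284.25139738309355, 'cy': 211.08607778547824, 'world_to_cam': array([[ 0.95406405, -0.2995774 ,  0.0038936 , -0.48442938],
       [-0.16022655, -0.52116852, -0.83827849,  0.16996126],
       [ 0.25315852,  0.79914752, -0.5452284 ,  0.9555461 ],
       [ 0.        ,  0.        ,  0.        ,  1.        ]])}
```

View pics/top0.png

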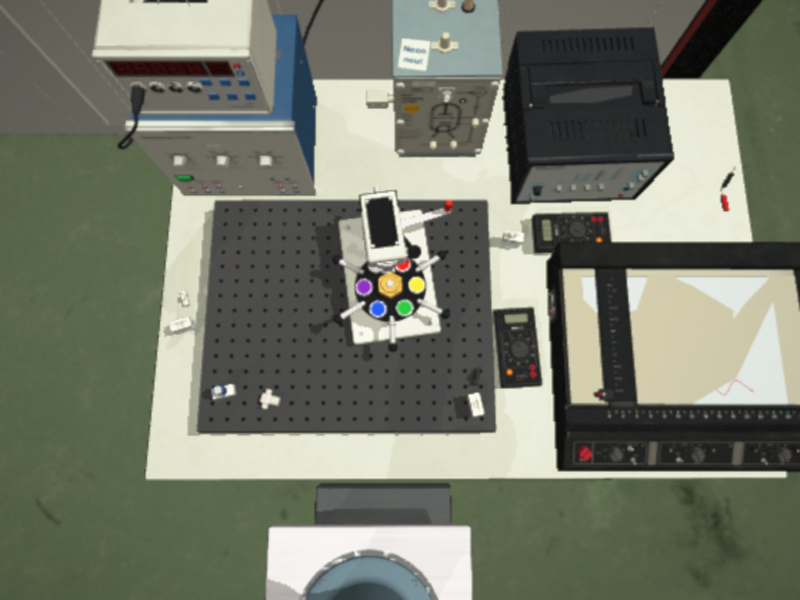

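View pics/side0.png

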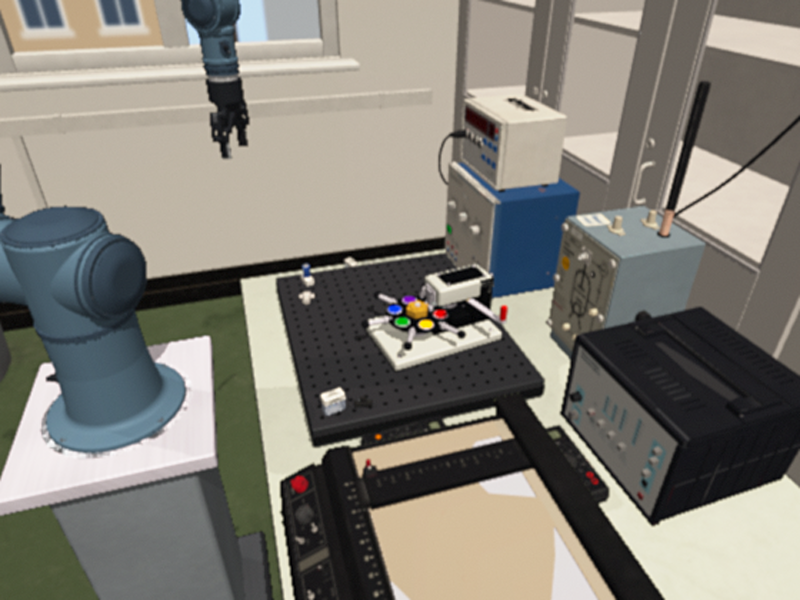

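The top view shows the photometer's hub at (390,283), green at (404,307), yellow (416,285), violet (363,287), blue (377,309), and the open lever's pin top at (448,204). Clear is hidden in the beam, so the wheel has to go half a turn.

```bash
cat > h.py <<'E'
import numpy as np
from workcell import telemetry, optics
def px(name,u,v,z,s=0.7):
    c=optics.get_calibration(name);f=210/np.tan(np.radians(c['vertical_fov']/2))
    T=c['world_to_cam'];R=T[:3,:3];o=-R.T@T[:3,3]
    d=R.T@np.array([(u*s-c['cx'])/f,(v*s-c['cy'])/f,1]);return (o+d*(z-o[2])/d[2])
E
python3 - <<'E'
from h import *
for n,u,v,z in[("hub",390,284,.123),("green",404,307,.108),("yellow",416,285,.108),("violet",363,287,.108),("blue",377,309,.108),("red",402,265,.108),("pin",448,204,.153),("ball90",392,346,.103),("spokeL",341,315,.103),("spokeR",437,313,.103),("UL",342,262,.103),("UR",435,260,.103),("baseFL",354,343,.067),("baseFR",440,332,.067),("headFL",365,262,.161),("headFR",405,259,.161),("headBL",361,192,.161),("headBR",396,191,.161),
 ("jump",475,377,.06),("res",476,404,.075),("boardBR",488,201,.045),("boardFR",495,431,.045)]:
    print(n,(px("top",u,v,z)*1000).round(0))
for n,u,v,z in[("pin",503,309,.153),("hub",417,307,.123)]: print(n,(px("side",u,v,z)*1000).round())
E
```

```text
hub [512. -34. 123.]
green [480. -55. 108.]
yellow [514. -74. 108.]
violet [511.   8. 108.]
blue [477. -14. 108.]
red [547. -52. 108.]
pin [ 630. -122.  153.]
ball90 [420. -37. 103.]
spokeL [468.  41. 103.]
spokeR [ 471. -106.  103.]
UL [553.  42. 103.]
UR [ 556. -104.  103.]
baseFL [431.  24.  67.]
baseFR [ 448. -112.   67.]
headFL [535.   2. 161.]
headFR [540. -57. 161.]
headBL [646.   9. 161.]
headBR [647. -44. 161.]
jump [ 377. -167.   60.]
res [ 335. -165.   75.]
boardBR [ 680. -200.   45.]
boardFR [ 295. -197.   45.]
pin [ 629. -136.  153.]
hub [512. -47. 123.]
```

Run:
```python
from h import *
import cv2
a=optics.snapshot("top")[125:255,225:325,::-1];b=optics.snapshot("side")[170:270,240:370,::-1]
a=cv2.resize(a,(461,600),interpolation=cv2.INTER_CUBIC)
cv2.imwrite("pics/a.png",a)
c=optics.get_calibration("side");f=210/np.tan(np.radians(c['vertical_fov']/2))
b=cv2.resize(b,(780,600),interpolation=cv2.INTER_CUBIC)
for p in[(.512,-.033,.123),(.630,-.122,.153)]:
    q=c['world_to_cam']@np.array([*p,1]);u=q[:2]/q[2]*f+[c['cx'],c['cy']]
    cv2.drawMarker(b,tuple(int(x) for x in ((u-[240,170])*6)),(255,0,255),0,12)
cv2.imwrite("pics/b.png",b)
```

```text
(no output)
```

View pics/a.png

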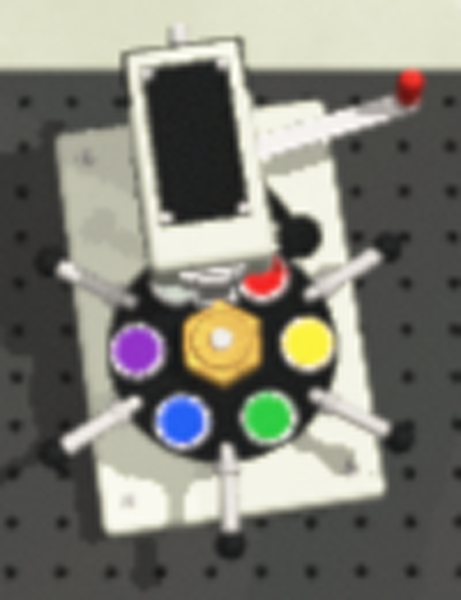

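View pics/b.png

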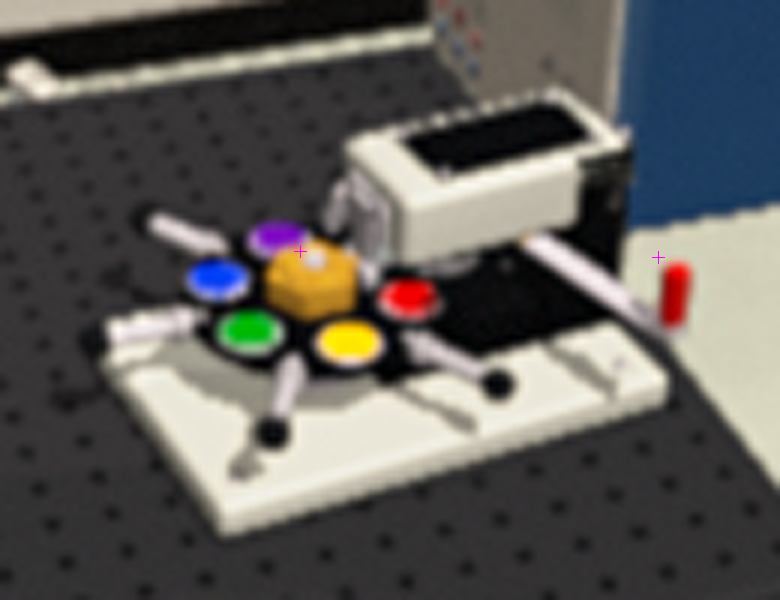

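Enlarged, the hub is at (222,340) and the front spoke's ball at (230,545), so the wheel stands about midway between clicks. The side view's markers fall 2–3 px off, so I'll check with the wrist camera from above.

Emit:
servo_tool:
  moves:
    - {"x":-462,"y":-380,"z":-50,"wz":-26.6,"jaw":1}
    - {"x":-462,"y":-380,"z":-50,"wz":-26.6,"jaw":1}
    - {"x":-462,"y":-380,"z":-50,"wz":-26.6,"jaw":1}
    - {"x":-462,"y":-380,"z":-50,"wz":-26.6,"jaw":1}
    - {"x":-462,"y":-380,"z":-50,"wz":-26.6,"jaw":1}
    - {"x":-462,"y":-380,"z":-50,"wz":-26.6,"jaw":1}
    - {"x":-462,"y":-380,"z":-50,"wz":-26.6,"jaw":1}
    - {"x":-462,"y":-380,"z":-50,"wz":-26.6,"jaw":1}
    - {"x":-462,"y":-380,"z":-50,"wz":-26.6,"jaw":1}
    - {"x":-462,"y":-380,"z":-50,"wz":-26.6,"jaw":1}
    - {"x":-462,"y":-380,"z":-50,"wz":-26.6,"jaw":1}
    - {"x":-462,"y":-380,"z":-50,"wz":-26.6,"jaw":1}

```text
invalid input
```

Emit:
servo_tool:
  moves:
    - {"x":0,"jaw":1}
    - {"x":0,"jaw":1}
    - {"x":0,"jaw":1}

```text
invalid input
```

Run:
```python
from h import *
import cv2
s=telemetry.sense();print(s['t'],s['position'],s['orientation'].round(3))
c=optics.get_calibration("wrist");print(c)
np.save("w.npy",c,allow_pickle=True)
cv2.imwrite("pics/w1.png",cv2.resize(optics.snapshot("wrist")[:,:,::-1],(800,600),interpolation=cv2.INTER_CUBIC))
```

```text
0.2 [0.25705611 0.51402597 0.30334033] [[-0.894  0.447 -0.001]
 [ 0.447  0.894 -0.001]
 [ 0.    -0.001 -1.   ]]
{'vertical_fov': 65.70646984690485, 'cx': 277.7849345759105, 'cy': 207.31401154905538, 'world_to_cam': array([[ 0.44822745,  0.89391791, -0.00171028, -0.57444326],
       [ 0.863635  , -0.43254765,  0.25891528, -0.03296797],
       [ 0.23070923, -0.11752999, -0.96589852,  0.37887728],
       [ 0.        ,  0.        ,  0.        ,  1.        ]])}
```

View pics/w1.png

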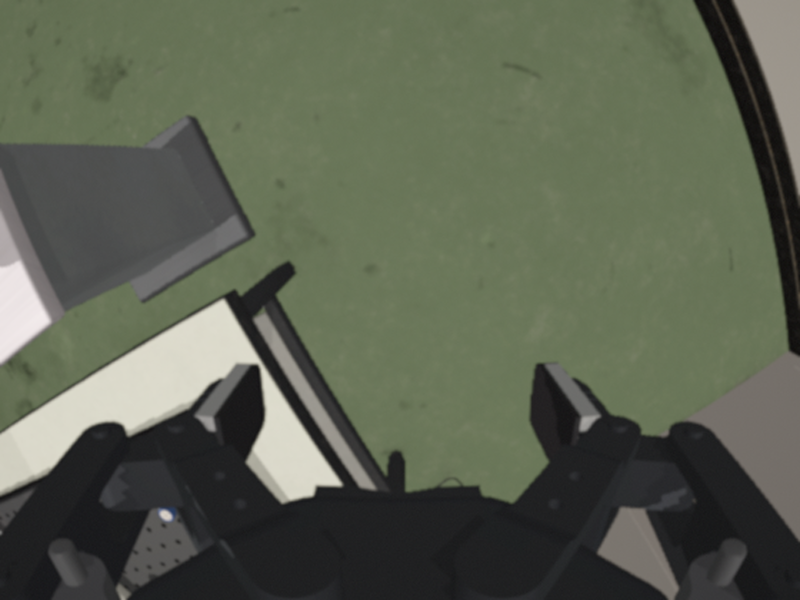

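The wrist view shows floor, the robot's cart and the table corner. The camera looks to the tool's +x side. The rows were refused, so I'll retry with every field filled.

Emit:
servo_tool:
  moves:
    - {"x":-282,"y":-180,"z":-47,"wx":0,"wy":0,"wz":-13,"jaw":1}
    - {"x":-282,"y":-180,"z":-47,"wx":0,"wy":0,"wz":-13,"jaw":1}
    - {"x":-282,"y":-180,"z":-47,"wx":0,"wy":0,"wz":-13,"jaw":1}
    - {"x":-282,"y":-180,"z":-47,"wx":0,"wy":0,"wz":-13,"jaw":1}
    - {"x":-282,"y":-180,"z":-47,"wx":0,"wy":0,"wz":-13,"jaw":1}
    - {"x":-563,"y":-360,"z":-47,"wx":0,"wy":0,"wz":-26.6,"jaw":1}
    - {"x":-563,"y":-360,"z":-47,"wx":0,"wy":0,"wz":-26.6,"jaw":1}
    - {"x":-563,"y":-360,"z":-47,"wx":0,"wy":0,"wz":-26.6,"jaw":1}
    - {"x":-563,"y":-360,"z":-47,"wx":0,"wy":0,"wz":-26.6,"jaw":1}
    - {"x":-563,"y":-360,"z":-47,"wx":0,"wy":0,"wz":-26.6,"jaw":1}
    - {"x":-563,"y":-360,"z":-47,"wx":0,"wy":0,"wz":-26.6,"jaw":1}
    - {"x":-563,"y":-360,"z":-47,"wx":0,"wy":0,"wz":-26.6,"jaw":1}

```text
t: 1.75
position: [0.6011, -0.0632, 0.3495]
orientation: [[-1.0, 0.005, -0.001], [0.005, 1.0, -0.0], [0.001, -0.0, -1.0]]
ft_force: [0.5, 1.0, 0.4]
finger_gap: 0.0
gripper_force: 0.0
```

Run:
```python
from h import *
import cv2
s=telemetry.sense();print(s['t'],s['position'],s['orientation'].round(3))
c=optics.get_calibration("wrist");np.save("w.npy",c,allow_pickle=True)
cv2.imwrite("pics/w2.png",cv2.resize(optics.snapshot("wrist")[:,:,::-1],(800,600),interpolation=cv2.INTER_CUBIC))
```

```text
1.75 [ 0.60106778 -0.06322061  0.3494544 ] [[-1.     0.005 -0.001]
 [ 0.005  1.    -0.   ]
 [ 0.001 -0.    -1.   ]]
```

View pics/w2.png

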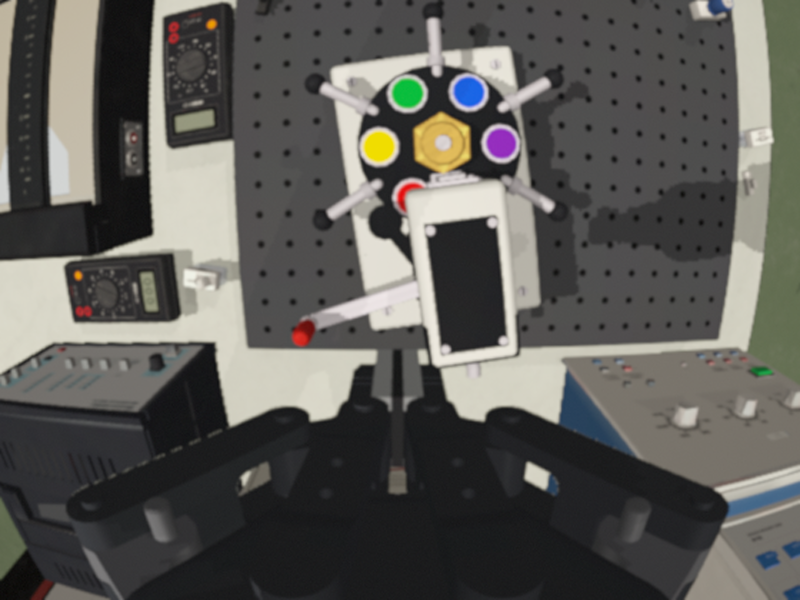

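The wrist view shows hub (443,143), green (407,93), yellow (379,147), blue (469,92), violet (500,143), pin top (301,335) and balls (433,11), (316,84), (554,77), (323,220) and (557,211). The blade sticks out at (388,223).

```bash
cat >> h.py <<'E'
def fx(c,u,v,z,s=0.7):
    f=210/np.tan(np.radians(c['vertical_fov']/2));T=c['world_to_cam'];R=T[:3,:3];o=-R.T@T[:3,3]
    p=np.array([u*s-c['cx'],v*s-c['cy']]);r=np.hypot(*p);t=r/f
    d=R.T@np.array([*(p/r*np.sin(t)),np.cos(t)]);return o+d*(z-o[2])/d[2]
E
python3 - <<'E'
from h import *
c=np.load("w.npy",allow_pickle=True).item()
P={}
for n,u,v,z in[("hub",443,143,.123),("green",407,93,.108),("blue",469,92,.108),("yellow",379,147,.108),("violet",500,143,.108),("pin",301,335,.153),("b180",433,11,.103),("b2",316,84,.103),("b3",554,77,.103),("b4",323,220,.103),("b5",557,211,.103),("h1",409,195,.161),("h2",503,181,.161),("h3",517,353,.161),("h4",436,364,.161),("lamp",202,279,.03)]:
    P[n]=fx(c,u,v,z)*1000;print(n,P[n].round(0))
# fit pose
from scipy.optimize import least_squares
loc={"hub":(0,0),"pin":(112,-104),"h1":(26,-29),"h2":(26,29),"h3":(136,29),"h4":(136,-29)}
def r(p):
    C,S=np.cos(p[2]),np.sin(p[2])
    return np.concatenate([np.array([p[0]+C*x-S*y,p[1]+S*x+C*y])-P[k][:2] for k,(x,y) in loc.items()])
q=least_squares(r,[512,-33,.1]).x;print(q[:2],np.degrees(q[2]),r(q).reshape(-1,2).round(1))
for k in("green","blue","yellow","violet","b180","b2","b3","b4","b5"):
    d=P[k][:2]-q[:2];print(k,np.hypot(*d).round(),(np.degrees(np.arctan2(d[1],d[0]))-np.degrees(q[2]))%360)
E
```

```text
hub [515. -33. 123.]
green [480. -56. 108.]
blue [479. -14. 108.]
yellow [517. -74. 108.]
violet [513.   7. 108.]
pin [ 631. -122.  153.]
b180 [419. -37. 103.]
b2 [ 471. -117.  103.]
b3 [463.  47. 103.]
b4 [ 566. -114.  103.]
b5 [559.  50. 103.]
h1 [547. -56. 161.]
h2 [538.  -3. 161.]
h3 [641.  10. 161.]
h4 [647. -40. 161.]
lamp [ 623. -241.   30.]
[512.5067421  -32.21869109] 6.882311821717897 [[-2.6  1.2]
 [ 4.7  0.4]
 [-5.1 -1.9]
 [-3.4  2.9]
 [ 2.8  2.5]
 [ 3.6 -5.1]]
green 40.0 209.06105391355598
blue 38.0 145.33936790272344
yellow 42.0 268.9401844124557
violet 39.0 82.48730607157837
b180 94.0 176.24054801102406
b2 94.0 237.12275029009555
b3 94.0 115.20899542355895
b4 97.0 296.31014483251704
b5 95.0 53.990711160611724
```

Emit:
servo_tool:
  moves:
    - {"x":-67,"y":-59,"z":0,"wx":0,"wy":0,"wz":0,"jaw":1}
    - {"x":-67,"y":-59,"z":0,"wx":0,"wy":0,"wz":0,"jaw":1}
    - {"x":-67,"y":-59,"z":50,"wx":0,"wy":0,"wz":0,"jaw":1}
    - {"x":-67,"y":-59,"z":100,"wx":0,"wy":0,"wz":0,"jaw":1}
    - {"x":-67,"y":-59,"z":147,"wx":0,"wy":0,"wz":0,"jaw":1}
    - {"x":-67,"y":-59,"z":147,"wx":0,"wy":0,"wz":0,"jaw":1}
    - {"x":-67,"y":-59,"z":147,"wx":0,"wy":0,"wz":0,"jaw":1}

```text
t: 2.68
position: [0.6674, -0.1177, 0.2063]
orientation: [[-1.0, -0.002, 0.002], [-0.002, 1.0, -0.0], [-0.002, -0.0, -1.0]]
ft_force: [-0.1, 0.2, 0.6]
finger_gap: 0.0001
gripper_force: 0.0
```

Run:
```python
from h import *
import cv2
s=telemetry.sense();print(s['t'],s['position'],s['ft_force'])
a=optics.snapshot("wrist")[:,:,::-1]
b=optics.snapshot("side")[150:290,240:420,::-1]
a=cv2.resize(a,(400,300),interpolation=cv2.INTER_AREA);b=cv2.resize(b,(400,311),interpolation=cv2.INTER_CUBIC)[:300]
cv2.imwrite("pics/c.png",np.hstack([a,b]))
```

```text
2.675 [ 0.66740077 -0.11767911  0.20627933] [-0.14501194  0.23003639  0.60051846]
```

View pics/c.png

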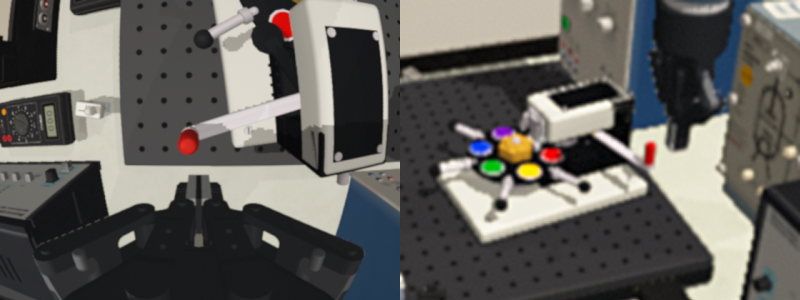

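The pin top is at (188,140), just left of the fingertips (199,190), and the finger stands behind the pin as planned. I'll push along the arc.

Emit:
servo_tool:
  moves:
    - {"x":8,"y":-2,"z":0,"wx":0,"wy":0,"wz":0,"jaw":1}
    - {"x":16,"y":-4,"z":0,"wx":0,"wy":0,"wz":0,"jaw":1}
    - {"x":24,"y":-5,"z":0,"wx":0,"wy":0,"wz":0,"jaw":1}
    - {"x":31,"y":-6,"z":0,"wx":0,"wy":0,"wz":0,"jaw":1}
    - {"x":39,"y":-7,"z":0,"wx":0,"wy":0,"wz":0,"jaw":1}
    - {"x":46,"y":-7,"z":0,"wx":0,"wy":0,"wz":0,"jaw":1}
    - {"x":54,"y":-7,"z":0,"wx":0,"wy":0,"wz":0,"jaw":1}
    - {"x":61,"y":-6,"z":0,"wx":0,"wy":0,"wz":0,"jaw":1}
    - {"x":68,"y":-4,"z":0,"wx":0,"wy":0,"wz":0,"jaw":1}
    - {"x":76,"y":-2,"z":0,"wx":0,"wy":0,"wz":0,"jaw":1}
    - {"x":81,"y":0,"z":0,"wx":0,"wy":0,"wz":0,"jaw":1}
    - {"x":81,"y":0,"z":0,"wx":0,"wy":0,"wz":0,"jaw":1}

```text
t: 4.28
position: [0.5851, -0.1182, 0.2038]
orientation: [[-1.0, -0.001, -0.001], [-0.001, 1.0, 0.001], [0.001, 0.001, -1.0]]
ft_force: [0.2, -0.7, 0.1]
finger_gap: 0.0001
gripper_force: 0.0
```

Run:
```python
from h import *
import cv2
s=telemetry.sense();print(s['t'],s['position'],s['ft_force'])
c=optics.get_calibration("wrist");np.save("w.npy",c,allow_pickle=True)
a=optics.snapshot("wrist")[:,:,::-1]
b=optics.snapshot("side")[150:290,240:420,::-1]
a=cv2.resize(a,(400,300),interpolation=cv2.INTER_AREA);b=cv2.resize(b,(400,311),interpolation=cv2.INTER_CUBIC)[:300]
cv2.imwrite("pics/d.png",np.hstack([a,b]))
```

```text
4.275 [ 0.58513029 -0.11816333  0.20384714] [ 0.15937634 -0.7187304   0.06733305]
```

View pics/d.png

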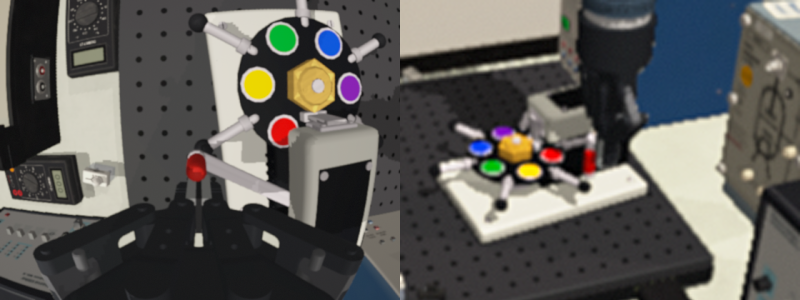

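The pin (197,157) rides on the finger's face, and the lever is most of the way closed.

Emit:
servo_tool:
  moves:
    - {"x":2,"y":2,"z":0,"wx":0,"wy":0,"wz":0,"jaw":1}
    - {"x":4,"y":3,"z":0,"wx":0,"wy":0,"wz":0,"jaw":1}
    - {"x":6,"y":4,"z":0,"wx":0,"wy":0,"wz":0,"jaw":1}
    - {"x":6,"y":4,"z":0,"wx":0,"wy":0,"wz":0,"jaw":1}

```text
t: 4.88
position: [0.5795, -0.1144, 0.2039]
orientation: [[-1.0, -0.0, -0.0], [-0.0, 1.0, 0.0], [0.0, 0.0, -1.0]]
ft_force: [0.3, 0.5, 0.1]
finger_gap: 0.0
gripper_force: 0.0
```

Emit:
servo_tool:
  moves:
    - {"x":1,"y":1,"z":0,"wx":0,"wy":0,"wz":0,"jaw":1}
    - {"x":2,"y":1,"z":0,"wx":0,"wy":0,"wz":0,"jaw":1}
    - {"x":3,"y":2,"z":0,"wx":0,"wy":0,"wz":0,"jaw":1}
    - {"x":3,"y":2,"z":0,"wx":0,"wy":0,"wz":0,"jaw":1}

```text
t: 5.38
position: [0.5766, -0.1124, 0.2039]
orientation: [[-1.0, -0.001, -0.0], [-0.001, 1.0, 0.0], [0.0, 0.0, -1.0]]
ft_force: [0.1, 0.4, -0.5]
finger_gap: -0.0001
gripper_force: 0.2
```

Run:
```python
from h import *
import cv2
s=telemetry.sense();print(s['t'],s['position'],s['ft_force'])
c=optics.get_calibration("wrist");np.save("w.npy",c,allow_pickle=True)
a=optics.snapshot("wrist")[:,:,::-1]
cv2.imwrite("pics/e.png",cv2.resize(a[100:340,180:500],(800,600),interpolation=cv2.INTER_CUBIC))
```

```text
5.375 [ 0.57659317 -0.11244079  0.20391021] [ 0.10134118  0.35678054 -0.54810416]
```

View pics/e.png

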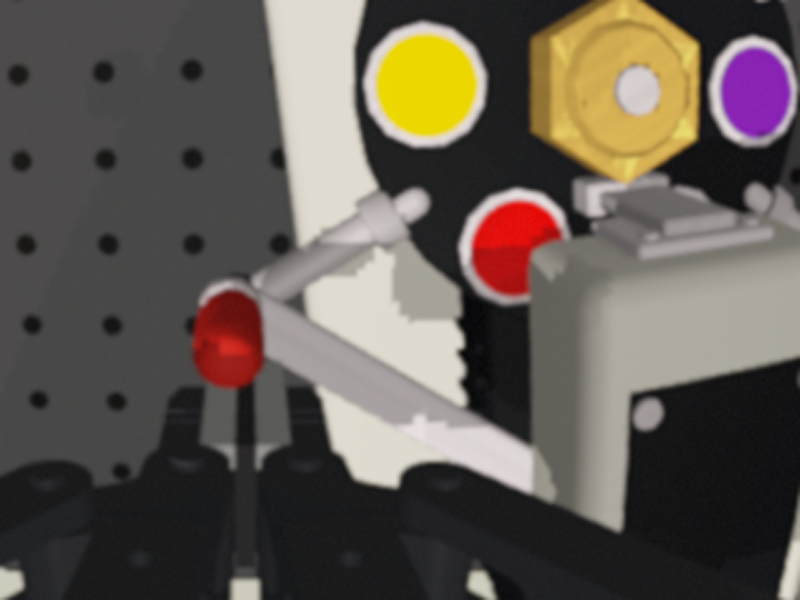

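In the crop, the pin's top is about (230,363) and its foot (228,298). The hub stud is at (638,90) and the lever points forward-right. I'll measure its angle.

Run:
```python
from h import *
c=np.load("w.npy",allow_pickle=True).item()
g=lambda u,v,z:(fx(c,180+u*.4,100+v*.4,z,1)*1000).round(1)
print(g(230,363,.153),g(228,298,.124),g(638,90,.123),g(425,83,.108))
a=g(262,325,.122)[:2];b=g(520,468,.122)[:2];e=g(290,300,.122)[:2];f=g(530,455,.122)[:2]
for x,y in((a,b),(e,f)):print(x,y,np.degrees(np.arctan2(*(x-y)[::-1])))
```

```text
[ 559.3 -114.5  153. ] [ 557.3 -115.4  124. ] [514.8 -33.5 123. ] [516.1 -75.  108. ]
[ 563.5 -108.7] [597.7 -51.2] -120.74344572534382
[ 558.3 -103.3] [594.5 -49.3] -123.836728757317
```

Emit:
servo_tool:
  moves:
    - {"x":1,"y":1,"z":0,"wx":0,"wy":0,"wz":0,"jaw":1}
    - {"x":2,"y":1,"z":0,"wx":0,"wy":0,"wz":0,"jaw":1}
    - {"x":2,"y":1,"z":0,"wx":0,"wy":0,"wz":0,"jaw":1}

```text
t: 5.8
position: [0.5754, -0.1116, 0.204]
orientation: [[-1.0, -0.001, 0.002], [-0.001, 1.0, 0.0], [-0.002, 0.0, -1.0]]
ft_force: [4.6, -0.0, -2.2]
finger_gap: -0.0001
gripper_force: 1.8
```

Emit:
servo_tool:
  moves:
    - {"x":1,"y":0.5,"z":0,"wx":0,"wy":0,"wz":0,"jaw":1}
    - {"x":1,"y":0.5,"z":0,"wx":0,"wy":0,"wz":0,"jaw":1}
    - {"x":1,"y":0.5,"z":0,"wx":0,"wy":0,"wz":0,"jaw":1}

```text
t: 6.18
position: [0.5751, -0.1114, 0.2042]
orientation: [[-1.0, -0.0, 0.003], [-0.0, 1.0, -0.001], [-0.003, -0.001, -1.0]]
ft_force: [4.9, -1.3, -3.0]
finger_gap: 0.0
gripper_force: 3.0
```

The contact force shows the shutter is at its stop. Backing off, lifting and going over to the left gap between spokes.

Emit:
servo_tool:
  moves:
    - {"x":-12,"y":0,"z":0,"wx":0,"wy":0,"wz":0,"jaw":1}
    - {"x":-12,"y":0,"z":-20,"wx":0,"wy":0,"wz":0,"jaw":1}
    - {"x":-12,"y":0,"z":-70,"wx":0,"wy":0,"wz":0,"jaw":1}
    - {"x":-12,"y":0,"z":-100,"wx":0,"wy":0,"wz":0,"jaw":1}
    - {"x":20,"y":45,"z":-100,"wx":0,"wy":0,"wz":0,"jaw":1}
    - {"x":45,"y":95,"z":-100,"wx":0,"wy":0,"wz":0,"jaw":1}
    - {"x":64,"y":140,"z":-100,"wx":0,"wy":0,"wz":0,"jaw":1}
    - {"x":64,"y":159,"z":-100,"wx":0,"wy":0,"wz":0,"jaw":1}
    - {"x":64,"y":159,"z":-60,"wx":0,"wy":0,"wz":0,"jaw":1}
    - {"x":64,"y":159,"z":-40,"wx":0,"wy":0,"wz":0,"jaw":1}
    - {"x":64,"y":159,"z":-40,"wx":0,"wy":0,"wz":0,"jaw":1}
    - {"x":64,"y":159,"z":-40,"wx":0,"wy":0,"wz":0,"jaw":1}

```text
t: 7.68
position: [0.5104, 0.0476, 0.2446]
orientation: [[-1.0, 0.0, 0.001], [0.0, 1.0, -0.0], [-0.001, -0.0, -1.0]]
ft_force: [-0.3, 0.8, 0.4]
finger_gap: 0.0001
gripper_force: 0.0
```

Run:
```python
from h import *
import cv2
s=telemetry.sense();print(s['t'],s['position'],s['ft_force'])
a=optics.snapshot("wrist")[:,:,::-1]
b=optics.snapshot("top")[125:255,225:325,::-1]
a=cv2.resize(a,(480,360));b=cv2.resize(b,(277,360),interpolation=cv2.INTER_CUBIC)
cv2.imwrite("pics/f.png",np.hstack([a,b]))
```

```text
7.675 [0.51041668 0.04763432 0.24464399] [-0.26543338  0.8387669   0.37267684]
```

View pics/f.png

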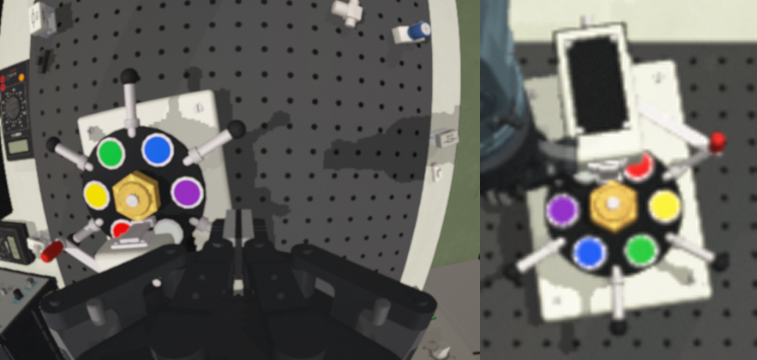

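The fingers stand over the gap left of the hub. The lever is closed (pin at (52,250) in the wrist view) and the wheel has not moved. Descending and sweeping counter-clockwise round the front.

Emit:
servo_tool:
  moves:
    - {"x":0,"y":0,"z":40,"wx":0,"wy":0,"wz":0,"jaw":1}
    - {"x":0,"y":0,"z":76,"wx":0,"wy":0,"wz":0,"jaw":1}
    - {"x":0,"y":0,"z":76,"wx":0,"wy":0,"wz":0,"jaw":1}
    - {"x":0,"y":0,"z":76,"wx":0,"wy":0,"wz":0,"jaw":1}

```text
t: 8.28
position: [0.5107, 0.0478, 0.1696]
orientation: [[-1.0, -0.0, 0.002], [-0.0, 1.0, 0.0], [-0.002, 0.0, -1.0]]
ft_force: [-0.8, 0.8, 0.3]
finger_gap: -0.0001
gripper_force: 0.0
```

Emit:
servo_tool:
  moves:
    - {"x":11.5,"y":-1.4,"z":0,"wx":0,"wy":0,"wz":0,"jaw":1}
    - {"x":22.5,"y":-4.4,"z":0,"wx":0,"wy":0,"wz":0,"jaw":1}
    - {"x":33,"y":-8.8,"z":0,"wx":0,"wy":0,"wz":0,"jaw":1}
    - {"x":43,"y":-14.7,"z":0,"wx":0,"wy":0,"wz":0,"jaw":1}
    - {"x":51.7,"y":-22,"z":0,"wx":0,"wy":0,"wz":0,"jaw":1}
    - {"x":51.7,"y":-22,"z":0,"wx":0,"wy":0,"wz":0,"jaw":1}
    - {"x":51.7,"y":-22,"z":0,"wx":0,"wy":0,"wz":0,"jaw":1}

```text
t: 9.15
position: [0.458, 0.0258, 0.1678]
orientation: [[-1.0, -0.0, -0.0], [-0.0, 1.0, 0.0], [0.0, 0.0, -1.0]]
ft_force: [-0.5, 0.2, 0.6]
finger_gap: -0.0
gripper_force: 0.0
```

```bash
cat > m.py <<'E'
from h import *
import cv2
s=telemetry.sense();print(s['t'],s['position'].round(4),s['ft_force'].round(1))
def look(cam):
    c=optics.get_calibration(cam);im=optics.snapshot(cam);h=cv2.cvtColor(im,cv2.COLOR_RGB2HSV)
    for n,a,b in(("green",50,75),("yellow",26,34),("violet",130,150),("blue",105,122),("red",0,5)):
        m=cv2.inRange(h,(a,150,90),(b,255,255));k,l,st,ce=cv2.connectedComponentsWithStats(m)
        for i in range(1,k):
            if st[i,4]<25:continue
            z=.108;u,v=ce[i]+.5
            p=(fx(c,u,v,z,1) if cam=="wrist" else px(cam,u,v,z,1))*1000
            d=p[:2]-[513.5,-33]
            if np.hypot(*d)<60:print(cam,n,st[i,4],p[:2].round(1),"r",np.hypot(*d).round(1),"ang",((np.degrees(np.arctan2(d[1],d[0]))-6.9)%360).round(1))
            elif n=="red":
                q=(fx(c,u,v,.142,1) if cam=="wrist" else px(cam,u,v,.142,1))*1000
                if np.hypot(*(q[:2]-[513.5,-33]))<190:print(cam,"pin~",q[:2].round(),st[i,4])
E
python3 -c "
from m import *
look('top');look('wrist')"
```

```text
9.15 [0.458  0.0258 0.1678] [-0.5  0.2  0.6]
top green 51 [495.9 -71.8] r 42.6 ang 238.7
top yellow 61 [536.7 -68. ] r 42.0 ang 296.6
top blue 48 [471.7 -40. ] r 42.4 ang 182.6
top pin~ [ 557. -116.] 32
wrist green 171 [493.  -74.2] r 46.0 ang 236.7
wrist blue 768 [471.6 -39.7] r 42.5 ang 182.1
wrist pin~ [ 542. -102.] 268
```

Emit:
servo_tool:
  moves:
    - {"x":7.8,"y":-8.4,"z":0,"wx":0,"wy":0,"wz":0,"jaw":1}
    - {"x":14.4,"y":-17.8,"z":0,"wx":0,"wy":0,"wz":0,"jaw":1}
    - {"x":19.6,"y":-27.9,"z":0,"wx":0,"wy":0,"wz":0,"jaw":1}
    - {"x":23.3,"y":-38.8,"z":0,"wx":0,"wy":0,"wz":0,"jaw":1}
    - {"x":25.5,"y":-50,"z":0,"wx":0,"wy":0,"wz":0,"jaw":1}
    - {"x":26,"y":-61.4,"z":0,"wx":0,"wy":0,"wz":0,"jaw":1}
    - {"x":25,"y":-72.8,"z":0,"wx":0,"wy":0,"wz":0,"jaw":1}
    - {"x":22.5,"y":-84,"z":0,"wx":0,"wy":0,"wz":0,"jaw":1}
    - {"x":18.4,"y":-94.7,"z":0,"wx":0,"wy":0,"wz":0,"jaw":1}
    - {"x":13,"y":-104.7,"z":0,"wx":0,"wy":0,"wz":0,"jaw":1}
    - {"x":6,"y":-113.8,"z":0,"wx":0,"wy":0,"wz":0,"jaw":1}
    - {"x":6,"y":-113.8,"z":0,"wx":0,"wy":0,"wz":0,"jaw":1}

```text
t: 10.75
position: [0.4529, -0.0888, 0.168]
orientation: [[-1.0, 0.0, 0.001], [0.0, 1.0, -0.001], [-0.001, -0.001, -1.0]]
ft_force: [0.3, 0.6, 0.5]
finger_gap: 0.0001
gripper_force: 0.0
```

```bash
python3 -c "
from m import *
look('top');look('wrist')"
```

```text
10.75 [ 0.4529 -0.0888  0.168 ] [0.3 0.6 0.5]
```

Run:
```python
from m import *
c=optics.get_calibration("side");im=optics.snapshot("side");h=cv2.cvtColor(im,cv2.COLOR_RGB2HSV)
for n,a,b in(("green",45,80),("yellow",24,36),("violet",128,152),("blue",103,124),("red",0,6)):
    m=cv2.inRange(h,(a,130,60),(b,255,255))
    k,l,st,ce=cv2.connectedComponentsWithStats(m)
    for i in range(1,k):
        if st[i,4]>12 and 240<ce[i][0]<370 and 170<ce[i][1]<260:
            p=px("side",*(ce[i]+.5),.108,1)*1000;d=p[:2]-[512,-44];print(n,st[i,4],ce[i],p[:2].round(),np.hypot(*d).round(),(np.degrees(np.arctan2(d[1],d[0]))-6.9)%360)
```

```text
10.85 [ 0.4521 -0.0881  0.1678] [ 0.8 -0.2 -0.3]
green 39 [307.71794872 219.8974359 ] [550. -61.] 42.0 329.1083001373013
blue 49 [295.65306122 226.08163265] [513. -77.] 33.0 265.20005925029506
red 28 [288.42857143 207.78571429] [522.   6.] 51.0 71.89588361240696
red 50 [320.28 222.1 ] [577. -79.] 74.0 324.52368935316156
```

Emit:
servo_tool:
  moves:
    - {"x":-4,"y":-4,"z":0,"wx":0,"wy":0,"wz":0,"jaw":1}
    - {"x":-8,"y":-8,"z":0,"wx":0,"wy":0,"wz":0,"jaw":1}
    - {"x":-12.5,"y":-12,"z":0,"wx":0,"wy":0,"wz":0,"jaw":1}
    - {"x":-17,"y":-15,"z":0,"wx":0,"wy":0,"wz":0,"jaw":1}
    - {"x":-21,"y":-17.5,"z":0,"wx":0,"wy":0,"wz":0,"jaw":1}
    - {"x":-24.5,"y":-19.3,"z":0,"wx":0,"wy":0,"wz":0,"jaw":1}
    - {"x":-24.5,"y":-19.3,"z":0,"wx":0,"wy":0,"wz":0,"jaw":1}
    - {"x":-24.5,"y":-19.3,"z":0,"wx":0,"wy":0,"wz":0,"jaw":1}
    - {"x":-10,"y":-10,"z":0,"wx":0,"wy":0,"wz":0,"jaw":1}
    - {"x":-10,"y":-10,"z":-20,"wx":0,"wy":0,"wz":0,"jaw":1}
    - {"x":-10,"y":-10,"z":-60,"wx":0,"wy":0,"wz":0,"jaw":1}
    - {"x":-10,"y":-10,"z":-80,"wx":0,"wy":0,"wz":0,"jaw":1}

```text
t: 12.4
position: [0.4626, -0.0981, 0.2499]
orientation: [[-1.0, -0.001, 0.002], [-0.001, 1.0, -0.001], [-0.002, -0.001, -1.0]]
ft_force: [-0.6, 0.1, -0.1]
finger_gap: 0.0002
gripper_force: 0.0
```

Emit:
servo_tool:
  moves:
    - {"x":-70,"y":-65,"z":-10,"wx":0,"wy":0,"wz":0,"jaw":1}
    - {"x":-110,"y":-65,"z":-60,"wx":0,"wy":0,"wz":0,"jaw":1}
    - {"x":-150,"y":-65,"z":-100,"wx":0,"wy":0,"wz":0,"jaw":1}
    - {"x":-150,"y":-65,"z":-100,"wx":0,"wy":0,"wz":0,"jaw":1}
    - {"x":-150,"y":-65,"z":-100,"wx":0,"wy":0,"wz":0,"jaw":1}

```text
t: 13.02
position: [0.6132, -0.1631, 0.3484]
orientation: [[-1.0, -0.001, 0.002], [-0.001, 1.0, -0.001], [-0.002, -0.001, -1.0]]
ft_force: [0.0, 0.2, 0.2]
finger_gap: -0.0
gripper_force: 0.0
```

```bash
python3 -c "
from m import *
look('wrist');look('top')"
```

```text
13.025 [ 0.6132 -0.1631  0.3484] [0.  0.2 0.2]
wrist green 40 [555.3 -51.2] r 45.6 ang 329.6
wrist violet 263 [486.  -62.1] r 40.1 ang 219.7
wrist blue 295 [525.5 -72.9] r 41.7 ang 279.9
wrist red 230 [504.7   6.3] r 40.2 ang 95.7
wrist pin~ [ 559. -114.] 147
```

Violet and blue put green at about 339°, 20° short of home and resting on friction. I'll push the next spoke, which is clear of the pin, another 16°.

Emit:
servo_tool:
  moves:
    - {"x":45,"y":35,"z":0,"wx":0,"wy":0,"wz":0,"jaw":1}
    - {"x":90,"y":70,"z":0,"wx":0,"wy":0,"wz":0,"jaw":1}
    - {"x":135,"y":105,"z":0,"wx":0,"wy":0,"wz":0,"jaw":1}
    - {"x":181,"y":137,"z":0,"wx":0,"wy":0,"wz":0,"jaw":1}
    - {"x":181,"y":137,"z":40,"wx":0,"wy":0,"wz":0,"jaw":1}
    - {"x":181,"y":137,"z":90,"wx":0,"wy":0,"wz":0,"jaw":1}
    - {"x":181,"y":137,"z":140,"wx":0,"wy":0,"wz":0,"jaw":1}
    - {"x":181,"y":137,"z":178,"wx":0,"wy":0,"wz":0,"jaw":1}
    - {"x":181,"y":137,"z":178,"wx":0,"wy":0,"wz":0,"jaw":1}
    - {"x":181,"y":137,"z":178,"wx":0,"wy":0,"wz":0,"jaw":1}

```text
t: 14.38
position: [0.4307, -0.0259, 0.1708]
orientation: [[-1.0, -0.0, 0.0], [-0.0, 1.0, -0.0], [-0.0, -0.0, -1.0]]
ft_force: [0.8, -0.2, 0.6]
finger_gap: -0.0
gripper_force: 0.0
```

Emit:
servo_tool:
  moves:
    - {"x":0.3,"y":-6,"z":0,"wx":0,"wy":0,"wz":0,"jaw":1}
    - {"x":0,"y":-12,"z":0,"wx":0,"wy":0,"wz":0,"jaw":1}
    - {"x":-1,"y":-18,"z":0,"wx":0,"wy":0,"wz":0,"jaw":1}
    - {"x":-2,"y":-24,"z":0,"wx":0,"wy":0,"wz":0,"jaw":1}
    - {"x":-4,"y":-29,"z":0,"wx":0,"wy":0,"wz":0,"jaw":1}
    - {"x":-4,"y":-32,"z":0,"wx":0,"wy":0,"wz":0,"jaw":1}
    - {"x":-4,"y":-32,"z":0,"wx":0,"wy":0,"wz":0,"jaw":1}
    - {"x":-4,"y":-32,"z":0,"wx":0,"wy":0,"wz":0,"jaw":1}

```text
t: 15.38
position: [0.4349, -0.0578, 0.1698]
orientation: [[-1.0, -0.001, -0.0], [-0.001, 1.0, 0.0], [0.0, 0.0, -1.0]]
ft_force: [0.1, -0.8, 0.9]
finger_gap: -0.0001
gripper_force: 0.0
```

```bash
python3 -c "
from m import *
look('top');look('side')"
```

```text
15.375 [ 0.4349 -0.0578  0.1698] [ 0.1 -0.8  0.9]
side violet 33 [500.9 -74.7] r 43.6 ang 246.2
side blue 42 [542.4 -69.1] r 46.2 ang 301.8
side red 34 [491.4  -5.7] r 35.1 ang 122.1
side pin~ [ 557. -123.] 44
```

Emit:
servo_tool:
  moves:
    - {"x":0,"y":14,"z":0,"wx":0,"wy":0,"wz":0,"jaw":1}
    - {"x":0,"y":14,"z":-30,"wx":0,"wy":0,"wz":0,"jaw":1}
    - {"x":0,"y":14,"z":-80,"wx":0,"wy":0,"wz":0,"jaw":1}
    - {"x":0,"y":0,"z":-130,"wx":0,"wy":0,"wz":0,"jaw":1}
    - {"x":-45,"y":-26,"z":-178,"wx":0,"wy":0,"wz":0,"jaw":1}
    - {"x":-90,"y":-52,"z":-178,"wx":0,"wy":0,"wz":0,"jaw":1}
    - {"x":-135,"y":-78,"z":-178,"wx":0,"wy":0,"wz":0,"jaw":1}
    - {"x":-178,"y":-105,"z":-178,"wx":0,"wy":0,"wz":0,"jaw":1}
    - {"x":-178,"y":-105,"z":-178,"wx":0,"wy":0,"wz":0,"jaw":1}
    - {"x":-178,"y":-105,"z":-178,"wx":0,"wy":0,"wz":0,"jaw":1}

```text
t: 16.73
position: [0.6127, -0.1617, 0.3475]
orientation: [[-1.0, -0.001, -0.001], [-0.001, 1.0, 0.001], [0.001, 0.001, -1.0]]
ft_force: [-0.1, -0.1, 0.1]
finger_gap: 0.0003
gripper_force: 0.0
```

```bash
python3 -c "
from m import *
look('wrist');look('top')"
```

```text
16.725 [ 0.6127 -0.1617  0.3475] [-0.1 -0.1  0.1]
wrist yellow 155 [527.6   5.5] r 41.0 ang 63.0
wrist violet 279 [499.7 -71.2] r 40.7 ang 243.2
wrist blue 295 [540.3 -65.6] r 42.2 ang 302.4
wrist red 237 [489.8  -1. ] r 39.8 ang 119.6
wrist pin~ [ 559. -114.] 149
```

Violet, blue and red are within 2–3° of 240°, 300° and 120°, so green is home. Going in front of the pin to open the shutter.

Emit:
servo_tool:
  moves:
    - {"x":45,"y":24,"z":0,"wx":0,"wy":0,"wz":0,"jaw":1}
    - {"x":88,"y":48,"z":0,"wx":0,"wy":0,"wz":0,"jaw":1}
    - {"x":88,"y":48,"z":0,"wx":0,"wy":0,"wz":0,"jaw":1}
    - {"x":88,"y":48,"z":45,"wx":0,"wy":0,"wz":0,"jaw":1}
    - {"x":88,"y":48,"z":95,"wx":0,"wy":0,"wz":0,"jaw":1}
    - {"x":88,"y":48,"z":144,"wx":0,"wy":0,"wz":0,"jaw":1}
    - {"x":88,"y":48,"z":144,"wx":0,"wy":0,"wz":0,"jaw":1}
    - {"x":88,"y":48,"z":144,"wx":0,"wy":0,"wz":0,"jaw":1}

```text
t: 17.82
position: [0.5261, -0.1151, 0.2062]
orientation: [[-1.0, -0.001, 0.003], [-0.001, 1.0, -0.001], [-0.003, -0.001, -1.0]]
ft_force: [0.4, 0.9, 0.0]
finger_gap: 0.0001
gripper_force: 0.0
```

Emit:
servo_tool:
  moves:
    - {"x":-6,"y":0,"z":0,"wx":0,"wy":0,"wz":0,"jaw":1}
    - {"x":-13,"y":-1,"z":0,"wx":0,"wy":0,"wz":0,"jaw":1}
    - {"x":-21,"y":-5,"z":0,"wx":0,"wy":0,"wz":0,"jaw":1}
    - {"x":-31,"y":-9,"z":0,"wx":0,"wy":0,"wz":0,"jaw":1}
    - {"x":-39,"y":-12,"z":0,"wx":0,"wy":0,"wz":0,"jaw":1}
    - {"x":-46,"y":-14,"z":0,"wx":0,"wy":0,"wz":0,"jaw":1}
    - {"x":-54,"y":-15,"z":0,"wx":0,"wy":0,"wz":0,"jaw":1}
    - {"x":-62,"y":-15,"z":0,"wx":0,"wy":0,"wz":0,"jaw":1}
    - {"x":-69,"y":-15,"z":0,"wx":0,"wy":0,"wz":0,"jaw":1}
    - {"x":-77,"y":-14,"z":0,"wx":0,"wy":0,"wz":0,"jaw":1}
    - {"x":-83,"y":-12,"z":0,"wx":0,"wy":0,"wz":0,"jaw":1}
    - {"x":-83,"y":-12,"z":0,"wx":0,"wy":0,"wz":0,"jaw":1}

```text
t: 19.32
position: [0.6088, -0.1264, 0.2039]
orientation: [[-1.0, -0.001, 0.001], [-0.001, 1.0, 0.0], [-0.001, 0.0, -1.0]]
ft_force: [0.1, 0.5, 0.7]
finger_gap: 0.0004
gripper_force: 0.0
```

```bash
python3 -c "
from m import *
look('top');look('side');look('wrist')"
```

```text
19.325 [ 0.6088 -0.1264  0.2039] [0.1 0.5 0.7]
side violet 33 [500.9 -74.7] r 43.6 ang 246.2
side blue 41 [542.6 -69.4] r 46.6 ang 301.7
side red 35 [491.6  -5.7] r 35.0 ang 121.8
side pin~ [ 626. -133.] 39
wrist yellow 345 [526.1   5. ] r 40.0 ang 64.7
wrist violet 1041 [499.7 -71.7] r 41.1 ang 243.4
wrist blue 1099 [540.1 -66.1] r 42.5 ang 301.9
wrist red 670 [489.9  -1.4] r 39.5 ang 119.8
```

Emit:
servo_tool:
  moves:
    - {"x":-2,"y":0.5,"z":0,"wx":0,"wy":0,"wz":0,"jaw":1}
    - {"x":-4,"y":1,"z":0,"wx":0,"wy":0,"wz":0,"jaw":1}
    - {"x":-5,"y":2,"z":0,"wx":0,"wy":0,"wz":0,"jaw":1}
    - {"x":-5,"y":2,"z":0,"wx":0,"wy":0,"wz":0,"jaw":1}

```text
t: 19.98
position: [0.6131, -0.1247, 0.2039]
orientation: [[-1.0, -0.001, 0.0], [-0.001, 1.0, 0.0], [-0.0, 0.0, -1.0]]
ft_force: [-0.1, -0.4, -0.3]
finger_gap: 0.0002
gripper_force: 0.1
```

Emit:
servo_tool:
  moves:
    - {"x":-1,"y":0.5,"z":0,"wx":0,"wy":0,"wz":0,"jaw":1}
    - {"x":-2,"y":1,"z":0,"wx":0,"wy":0,"wz":0,"jaw":1}
    - {"x":-2,"y":1,"z":0,"wx":0,"wy":0,"wz":0,"jaw":1}

```text
t: 20.35
position: [0.6151, -0.1237, 0.2039]
orientation: [[-1.0, -0.001, 0.0], [-0.001, 1.0, 0.0], [-0.0, 0.0, -1.0]]
ft_force: [-0.3, 0.3, -0.3]
finger_gap: -0.0002
gripper_force: 0.2
```

Emit:
servo_tool:
  moves:
    - {"x":-1,"y":0.5,"z":0,"wx":0,"wy":0,"wz":0,"jaw":1}
    - {"x":-2,"y":1,"z":0,"wx":0,"wy":0,"wz":0,"jaw":1}
    - {"x":-2,"y":1,"z":0,"wx":0,"wy":0,"wz":0,"jaw":1}

```text
t: 20.72
position: [0.6172, -0.1227, 0.2039]
orientation: [[-1.0, -0.001, 0.0], [-0.001, 1.0, 0.0], [-0.0, 0.0, -1.0]]
ft_force: [0.5, -0.7, -1.0]
finger_gap: -0.0002
gripper_force: 0.1
```

Emit:
servo_tool:
  moves:
    - {"x":-1,"y":0.5,"z":0,"wx":0,"wy":0,"wz":0,"jaw":1}
    - {"x":-1.5,"y":0.5,"z":0,"wx":0,"wy":0,"wz":0,"jaw":1}
    - {"x":-1.5,"y":0.5,"z":0,"wx":0,"wy":0,"wz":0,"jaw":1}

```text
t: 21.1
position: [0.6186, -0.1222, 0.2039]
orientation: [[-1.0, -0.001, 0.0], [-0.001, 1.0, 0.0], [-0.0, 0.0, -1.0]]
ft_force: [-0.7, 0.3, -0.8]
finger_gap: -0.0001
gripper_force: 0.2
```

Emit:
servo_tool:
  moves:
    - {"x":-1,"y":0.5,"z":0,"wx":0,"wy":0,"wz":0,"jaw":1}
    - {"x":-1.5,"y":0.5,"z":0,"wx":0,"wy":0,"wz":0,"jaw":1}
    - {"x":-1.5,"y":0.5,"z":0,"wx":0,"wy":0,"wz":0,"jaw":1}

```text
t: 21.48
position: [0.6201, -0.1218, 0.2039]
orientation: [[-1.0, -0.001, 0.0], [-0.001, 1.0, 0.0], [-0.0, 0.0, -1.0]]
ft_force: [-0.4, 0.4, -0.0]
finger_gap: 0.0003
gripper_force: 0.2
```

```bash
python3 -c "
from m import *
look('side');look('wrist')"
```

```text
21.475 [ 0.6201 -0.1218  0.2039] [-0.4  0.4 -0. ]
side violet 33 [500.9 -74.7] r 43.6 ang 246.2
side blue 40 [542.5 -69.1] r 46.3 ang 301.8
side red 35 [491.2  -5.5] r 35.4 ang 122.2
side pin~ [ 636. -131.] 37
wrist yellow 230 [524.7   5.8] r 40.4 ang 67.0
wrist violet 1023 [499.7 -71.6] r 41.0 ang 243.5
wrist blue 1124 [540.1 -66. ] r 42.4 ang 302.0
wrist red 662 [489.9  -1.4] r 39.5 ang 119.9
```

The pin now reads x 636 against 557 closed, so the lever is at about 0.92 rad. Retreating forward and up for a last check.

Emit:
servo_tool:
  moves:
    - {"x":12,"y":0,"z":0,"wx":0,"wy":0,"wz":0,"jaw":1}
    - {"x":14,"y":0,"z":-10,"wx":0,"wy":0,"wz":0,"jaw":1}
    - {"x":14,"y":0,"z":-60,"wx":0,"wy":0,"wz":0,"jaw":1}
    - {"x":14,"y":0,"z":-110,"wx":0,"wy":0,"wz":0,"jaw":1}
    - {"x":0,"y":-20,"z":-145,"wx":0,"wy":0,"wz":0,"jaw":1}
    - {"x":-20,"y":-40,"z":-145,"wx":0,"wy":0,"wz":0,"jaw":1}
    - {"x":-20,"y":-40,"z":-145,"wx":0,"wy":0,"wz":0,"jaw":1}
    - {"x":-20,"y":-40,"z":-145,"wx":0,"wy":0,"wz":0,"jaw":1}

```text
t: 22.58
position: [0.6398, -0.1614, 0.3488]
orientation: [[-1.0, -0.001, -0.0], [-0.001, 1.0, 0.001], [0.0, 0.001, -1.0]]
ft_force: [-0.1, 0.4, 0.5]
finger_gap: -0.0002
gripper_force: 0.0
```

```bash
python3 -c "
from m import *
look('side');look('wrist');look('top')"
```

```text
22.575 [ 0.6398 -0.1614  0.3488] [-0.1  0.4  0.5]
side violet 34 [500.6 -74.6] r 43.5 ang 245.9
side blue 41 [542.6 -69.4] r 46.6 ang 301.7
side red 34 [491.3  -5.8] r 35.1 ang 122.4
side pin~ [ 635. -133.] 35
wrist yellow 116 [526.3   6. ] r 41.0 ang 64.9
wrist violet 263 [499.6 -71.4] r 40.8 ang 243.2
wrist blue 288 [540.2 -65.7] r 42.3 ang 302.3
wrist red 227 [489.9  -1. ] r 39.8 ang 119.5
wrist pin~ [ 638. -122.] 185
```

```bash
python3 -c "
from workcell import job
print(job.close_job())"
```

```text
the job is handed in; nothing more can be done
None
```

I closed the shutter, turned the wheel until green clicked home in the beam, reopened the shutter fully and handed the job in at about 22.6 s. The last camera readings put green within about 2° of its click and the lever pin at its open position. The hand-in gave no verdict.

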